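Pin the slab roller's axle

TASK

Lock the slab roller's axle, which has crept out of its cheek by some way: take the linch pin from its wooden block, find the cross hole in the axle end with the pin's tip and push the pin down until its flange sits on the axle, loop side facing out over the axle's free end. Then swing the pin's sprung loop down over the axle end until it has snapped shut under the axle, and let go. Work gently, never pressing the pin or its loop against the roller or axle with more than 40 N, and leave the other things on the bench where they are.

Things in the scene. Friction and masses are not known exactly. Their poses are not given: they have to be found in the camera images.
- pin: Steel linch pin (0.12 kg), at first upright in the block. Origin on the shank axis at the underside of its flange (18 mm wide, 4 mm thick); z up to the head, x towards the loop's side. Shank 8 mm diameter to z -30 mm, its last 6 mm tapering to a 6.4 mm flat tip. Lug over the flange: x -7 to 11, y -7 to 7 mm, up to z 14 mm.
- pin_head (a point): Middle of the part of the pin to grip: a bar 12 mm (pin x) by 14 mm (pin y), from z 12 to 44 mm over the pin's origin; this point is at z 31 mm. Fingers closing along the pin's y must keep their tips above z 17 mm, clear of the loop's legs at y -21 and 21 mm.
- loop_hinge (a point): Point on the pin: middle of the loop's hinge line, which is parallel to the pin's y, at x 7, z 10 mm in the pin's frame. The loop swings in the pin's x-z plane on the +x side. A seated pin's loop can be shut by two fingers pointing down, 30 mm apart, astride the axle: down on both legs, then inwards.
- loop (a joint): Angle of the pin's wire loop: 0 shut (legs down, parallel to the shank), growing as it swings out to the pin's +x and up; 1.57 level, stop at 2.2; starts about level (1.5 to 1.9). Stiff hinge (0.02 N m): stays where it is left. With the pin seated, the bar meets the axle's nose at about 0.9 rad, must stretch the loop 3 to 4 mm to pass it at about 0.6, then the way is free to 0.
- loop_bar (a point): Middle of the loop's cross bar (5 mm thick), 33.5 mm from the hinge line. The loop is a U: this bar and two legs 5 mm thick, 42 mm between centres, passing either side of the axle. It is sprung lengthwise: 3 N preload and 2 N per mm, up to 8 mm longer. Shut, the bar lies 1 mm under the axle.
- roller: Bench-top slab roller, fixed: plywood base 286 x 150 x 18 mm, two grey cheeks 130 mm wide, 148 mm high, drum 68 mm thick, square steel axle 20 x 20 mm, level, its free end out of one cheek. Origin on the bench under the axle, 14 mm outwards of point hole_in; x level outwards along the axle to its free end, z up. Cheek face at x -50 mm; nothing beside or under the free end.
- hole_in (a point): Fixed point on the line of the axle's flat top (120 mm up), where the cross hole would be with the axle pushed right in; axes as roller. The axle has crept out: the vertical hole (9.2 mm wide, sharp-edged, through 20 mm) lies 4 to 28 mm from here along x, 0 in y. Stiff (60 N): it does not shift. Its nose, a half round of 10 mm radius seen from the side, ends 31 mm beyond the hole's centre.
- block: Light wooden block 60 x 60 x 45 mm, fixed to the bench, with one vertical hole 10 mm wide and 36 mm deep in the middle of its top holding the pin. Origin at the centre of its underside.
- vase: Glazed grey vase, 100 mm wide, 170 mm high, origin under its centre. Bystander.
- caliper: Yellow plastic caliper lying flat, 150 mm long (y), jaws to +x, origin under the middle of its beam. Bystander.
- paddle: Wooden paddle lying flat, about 260 mm long (y), 62 mm wide, origin under it. Bystander.
- banding_wheel: Aluminium banding wheel 170 mm diameter, 60 mm high, origin under its centre. Bystander.
- lidded_pot: White ceramic pot with a hinged lid, 108 mm wide, 113 mm high, origin under its centre. Bystander.
Not all that is in view belongs to the job. Of the things that look like the pin, the smallest one is meant.

How it is judged:
By the outcome, as a careful person would: the job done as asked, in the order asked, and still so for the second after the job is handed in, with the robot touching nothing.
It also fails if it takes over 58 s, if anything falls off the work surface, if the arm or the gripper's body presses on something with over 40 N, if the wrist force passes 120 N, or if a joint passes its speed limit or range.

ROBOT

A 7-joint arm with a two-finger parallel gripper is mounted at the origin on the work surface. World frame = base frame: x ahead of the robot, y to its left, z up, the work surface at z = 0. Lengths are in m, angles in degrees, forces in N, time in s.
With the tool pointing down it reaches from about 0.4 to 0.85 m from the base axis. Payload 10.4 kg.
Tool frame: the origin (TCP) lies between the finger pads; the fingertips stand 22 mm ahead of it and the grasp point (between the pads) lies 3 mm ahead of it; z points along the fingers, y is the line along which they close (so a half turn about z gives the same grasp; the last joint's range is limited). The gripper opens to 87 mm and grips with 3 to 60 N. Pads are 19 mm wide; open, the fingers measure 117 mm over their backs; the gripper's body (75 mm by 190 mm) begins 51 mm behind the grasp point.
Start: joints at [-66.956, 19.034, -3.707, 83.658, 1.238, 77.344, -5.071], TCP at [0.258, 0.569, 0.245] pointing down, gripper open.
Joint ranges: [-148.97, 148.97], [-28.65, 121.19], [-84.17, 76.75], [9.2, 138.47], [-72.65, 252.65], [3.7, 117.97], [-149.18, 149.18]. Speed limits (degrees/s): [127.2, 127.2, 159.86, 159.86, 180, 180, 180].

INTERFACE

Orientations are given as [roll, pitch, yaw] about the fixed x, y, z axes, in that order (R = Rz(yaw) Ry(pitch) Rx(roll)).
In Python, from workcell import env gives the robot as it stands.
- The arm moves only by the tool carry_out, never from a script. Its argument "rows" is a list that holds one entry, the list of rows, each a list of 5 numbers: the finger opening in mm, from 0 to 87, then the shift along the tool's x, y, z in mm, then the turn about the tool's z in rad. A call has 1 to 20 rows; each row is the pose to reach, as a shift and turn from the pose commanded when the call began, along the tool's axes at that moment; what a row does not reach only later rows make up. A row lasts 1/10 s, in which the tool goes at most 50 mm and 8.59 degrees, less where a joint would pass 70% of its speed; a pose out of reach is approached as far as the arm can. A call with a gripper value outside its range is refused whole. The fingers move at their own pace and stop on an object; the grip force is fixed at half the most. Time passes only in rows, so rows that repeat a pose let the fingers close. It gives the time, the measured TCP pose, the force, the opening and the grip force at its end, in the units of the state.
- env.state(): the state, without advancing time (a new reading comes with each control period).
- env.camera(name): name is "scene" or "top" or "wrist"; returns (picture, depth): 400x640x3 uint8, red, green, blue; 400x640 float32, m along the optical axis (not along the pixel's ray), 0 where there is no reading.
- env.camera_params(name): a dict with "fx", "fy", "cx", "cy" (pixels), "cam_to_world" (4x4, takes a point from camera to world coordinates); the wrist camera has in their place "mount" (4x4, takes a point from camera to tool coordinates, whose origin is the TCP and whose axes are the flange's). Camera axes: x right, y down, z forward; pixel columns grow to the right and rows downward; lengths in m; the calibration is good to about 2 mm. A picture is of the moment at which its call begins: read the wrist's pose just before it. camera_params takes no time and is no camera call.
- env.job_done(): hands the job in; it is judged then, once.
The state is a dict: "t": time; "qpos": joint angles; "dq": joint speeds; "effort": joint torques, N m; "tcp_pos": TCP position; "ee_rot": TCP orientation; "ft_force": force on the tool from outside, world axes, zero at the start; "moment": the same for the moment, N m; "opening": finger opening in m; "grip_force": force on a finger pad.
Only numpy, scipy, OpenCV 4.12 (cv2) and the standard library are available. Lean on these libraries where they do the work, as an engineer would, in place of code of your own. Each camera call takes 0.05 s, during which the arm holds its last target. There are 200 camera calls.

## Working session

There is one attempt and no reset: what is moved stays moved. The work goes in short steps, Python scripts to look and compute and a tool call to move; the robot and the scene stay as the last step left them, time stands still between calls to the robot, and variables do not carry over. Pictures are saved under pics/ and viewed, at most 10 in all, crops included, and the job is handed in when it is done.

Besides the shell and the picture viewer there is one more tool, called by a JSON object that holds its "name" and its "arguments", one argument or row to a line. carry_out: Moves the arm, as the interface text tells. Its arguments: {"type":"object","properties":{"rows":{"type":"array"}},"required":["rows"]}

```bash
mkdir -p pics; cat > h.py <<'E'
from workcell import env
import numpy as np, cv2
def cam(n,name=None):
    s=env.state(); p=env.camera_params(n); im,d=env.camera(n)
    if name: cv2.imwrite('pics/'+name+'.png',im[:,:,::-1])
    if n=='wrist':
        from scipy.spatial.transform import Rotation as R
        T=np.eye(4);T[:3,:3]=R.from_euler('xyz',s['ee_rot'],degrees=True).as_matrix();T[:3,3]=s['tcp_pos'];M=T@p['mount']
    else: M=np.array(p['cam_to_world'])
    return im,d,p,M
def px(u,v,z,p,M):
    c=np.array([(u-p['cx'])/p['fx']*z,(v-p['cy'])/p['fy']*z,z,1]);return (M@c)[:3]
def cloud(d,p,M):
    v,u=np.mgrid[:d.shape[0],:d.shape[1]]
    P=np.stack([(u-p['cx'])/p['fx']*d,(v-p['cy'])/p['fy']*d,d],-1)
    return P@M[:3,:3].T+M[:3,3]
E
python3 - <<'E'
from h import *
print(env.state())
for n in ('scene','top'):
    im,d,p,M=cam(n,n+'0'); np.savez(n+'0.npz',im=im,d=d,M=M,**{k:p[k] for k in('fx','fy','cx','cy')}); print(n,p,(d==0).mean())
E
```

```text
{'t': 0.0, 'qpos': array([-66.95656107,  19.07069633,  -3.70984423,  83.70592306,
         1.23881422,  77.34358246,  -5.0712141 ]), 'dq': array([-0.04432222,  0.05725089, -0.04317596,  0.03310503, -0.08479928,
       -0.00713326,  0.08683351]), 'effort': array([ 6.93946386e-04, -6.23271275e+01,  2.49573524e-02, -3.89897382e+01,
       -6.14056620e-02,  3.97303922e-02,  7.55726796e-05]), 'tcp_pos': array([0.25741369, 0.5691356 , 0.24376867]), 'ee_rot': array([-1.79919821e+02,  4.05239583e-03,  1.55665271e+02]), 'ft_force': array([ 0.40337125,  0.01466286, -0.51608126]), 'moment': array([ 0.04870747, -0.00530246, -0.02773445]), 'grip_force': 0.0, 'opening': 0.08710574438684279}
scene {'fx': 367.34643802327, 'fy': 367.34643802327, 'cx': 319.2121919353787, 'cy': 202.98082964462512, 'cam_to_world': array([[ 0.53083486,  0.44187966, -0.72315746,  1.13198151],
       [ 0.84726122, -0.29588902,  0.44113277, -0.38170116],
       [-0.01904676, -0.84687192, -0.53145571,  0.52115288],
       [ 0.        ,  0.        ,  0.        ,  1.        ]])} 0.00394140625
top {'fx': 439.52298003723683, 'fy': 439.52298003723683, 'cx': 322.86392783556977, 'cy': 197.18857955674144, 'cam_to_world': array([[-0.00399139, -0.99407293,  0.10864197,  0.43847809],
       [-0.99977164,  0.00624773,  0.02043615, -0.04081739],
       [-0.02099379, -0.10853559, -0.99387086,  1.19434883],
       [ 0.        ,  0.        ,  0.        ,  1.        ]])} 0.00409375
```

View pics/scene0.png

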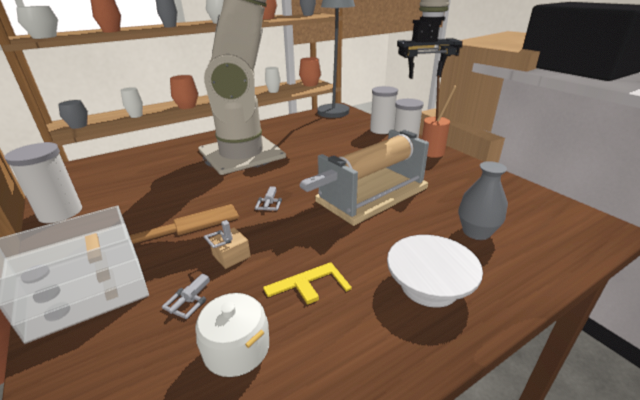

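View pics/top0.png

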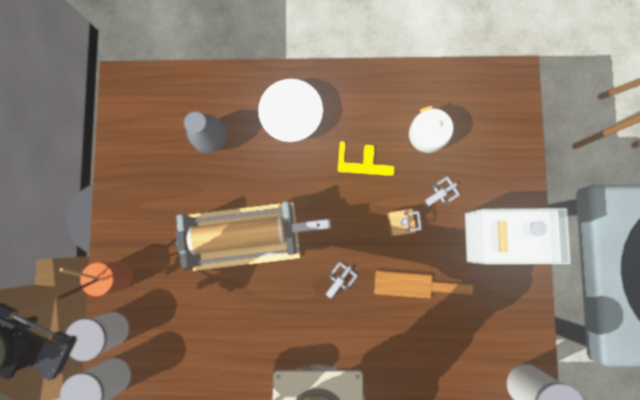

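The scene view shows the pin in its block at about (228,240) and the axle's free end at (318,180). In the top view the block is at (404,222) with its loop to the right. The axle runs from (295,226) to (330,224), with the cross hole near (315,226). Next I'll get positions from the depth data.

```bash
python3 - <<'E'
from h import *
z=np.load('top0.npz');p={k:float(z[k]) for k in('fx','fy','cx','cy')};M=z['M'];d=z['d'];im=z['im']
C=cloud(d,p,M)
# axle
R=C[205:245,298:340];m=(abs(R[...,2]-.12)<.008);P=R[m];print('axle',len(P),P.min(0),P.max(0),np.median(P[:,2]))
r=cv2.minAreaRect((P[:,:2]*1000).astype(np.float32));print(r)
# base/cheeks top z~.148
R=C[190:280,170:310];m=(abs(R[...,2]-.148)<.006);P=R[m];print('cheek',len(P),cv2.minAreaRect((P[:,:2]*1000).astype(np.float32)))
# block
R=C[195:250,380:430]
m=(abs(R[...,2]-.045)<.004);P=R[m];print('block',len(P),cv2.minAreaRect((P[:,:2]*1000).astype(np.float32)))
m=R[...,2]>.055;P=R[m];print('pin',len(P));
for a in (.05,.06,.07,.08,.09):
  q=P[(P[:,2]>a)&(P[:,2]<a+.01)];print(a,len(q),q.mean(0) if len(q) else 0)
a=cv2.resize(im[195:250,290:345],None,fx=7,fy=7,interpolation=cv2.INTER_CUBIC);b=cv2.resize(im[195:250,375:430],None,fx=7,fy=7,interpolation=cv2.INTER_CUBIC)
cv2.imwrite('pics/c1.png',np.hstack([a,b])[:,:,::-1])
E
```

```text
axle 258 [ 0.47313139 -0.0358397   0.11253005] [0.50007227 0.04259544 0.1241406 ] 0.11963993172531828
((487.0395812988281, 4.2124786376953125), (20.0976505279541, 79.16444396972656), 6.661911487579346)
cheek 1048 ((475.6580505371094, 195.99386596679688), (279.4606018066406, 104.74871826171875), 88.77427673339844)
block 407 ((497.30120849609375, -222.59776306152344), (59.99604034423828, 60.441715240478516), 7.655244827270508)
pin 152
0.05 75 [ 0.50131819 -0.24353264  0.05763589]
0.06 35 [ 0.49356816 -0.25021195  0.06201921]
0.07 3 [ 0.49720908 -0.21698174  0.07321107]
0.08 27 [ 0.49699991 -0.22243882  0.08690979]
0.09 4 [ 0.49600849 -0.21950148  0.09151415]
```

View pics/c1.png

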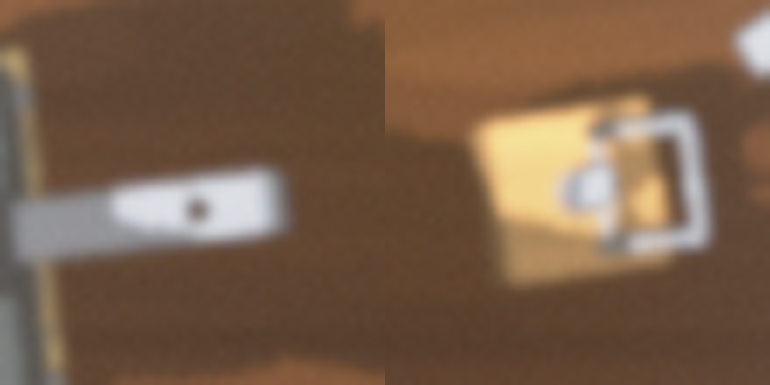

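{"name": "carry_out", "arguments": {
  "rows": [
    [[87,-352,-191,0,0.5],[87,-352,-191,0,0.5],[87,-352,-191,0,0.5],[87,-352,-191,0,0.5],[87,-352,-191,0,0.5],[87,-352,-191,0,0.5],[87,-352,-191,0,0.5],[87,-352,-191,0,0.5],[87,-544,-623,0,1.0],[87,-544,-623,0,1.0],[87,-544,-623,0,1.0],[87,-544,-623,0,1.0],[87,-544,-623,0,1.0],[87,-544,-623,0,1.0],[87,-544,-623,0,1.0],[87,-544,-623,0,1.0],[87,-544,-623,0,1.0],[87,-544,-623,0,1.0],[87,-544,-623,0,1.0],[87,-544,-623,0,1.0]]
  ]
}}

```text
t: 2.1
tcp_pos: [0.4963, -0.2221, 0.2441]
ee_rot: [-180.0, -0.0, 98.3]
ft_force: [0.5, -0.3, -0.3]
opening: 0.0871
grip_force: 0.0
```

```bash
python3 - <<'E'
from h import *
z=np.load('top0.npz');p={k:float(z[k]) for k in('fx','fy','cx','cy')};M=z['M'];d=z['d']
o=M[:3,3]
def pz(u,v,h):
    r=px(u,v,1,p,M)-o;return o+r*(h-o[2])/r[2]
print('hole',pz(317.7,224.6,.12))
f=lambda x,y,h:pz(375+(x-385+.5)/7-.5,195+(y+.5)/7-.5,h)
a,b=f(600,130,.055),f(612,243,.055);c,e=f(688,118,.055),f(704,243,.055)
print('loop',a,b,c,e,np.degrees(np.arctan2(*((c+e-a-b)[1::-1]))))
im,d,p,M=cam('wrist','w0'); s=env.state();print(s['t'],s['tcp_pos'],s['ee_rot'],s['qpos'])
print(p)
E
```

```text
hole [ 0.4886221  -0.00583739  0.12      ]
loop [ 0.5201515  -0.23055176  0.055     ] [ 0.47844592 -0.23394155  0.055     ] [ 0.52441625 -0.26306405  0.055     ] [ 0.47828588 -0.26766467  0.055     ] -86.45382931586292
2.15 [ 0.49660274 -0.2211777   0.24413553] [-1.79969862e+02 -4.53747100e-02  9.84275255e+01] [-14.97979794   9.43647698  38.45676819  97.94323826  -6.08991756
  74.77345158  33.13506964]
{'fx': 357.85355633967805, 'fy': 357.85355633967805, 'cx': 323.44584150378506, 'cy': 197.78563174946188, 'mount': array([[-5.29518336e-04, -9.69590612e-01, -2.44732026e-01,
         6.66771352e-02],
       [ 9.99999259e-01, -2.45039340e-04, -1.19285614e-03,
         3.06624183e-05],
       [ 1.09661314e-03, -2.44732476e-01,  9.69590023e-01,
        -1.39879984e-01],
       [ 0.00000000e+00,  0.00000000e+00,  0.00000000e+00,
         1.00000000e+00]])}
```

View pics/w0.png

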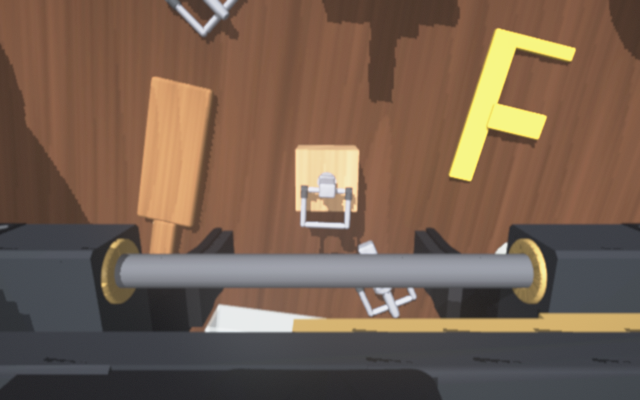

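The wrist view shows the pin head at about (327,185), with the loop pointing down the image (tool -x) and nearly square to the tool. I'll refine the head position with depth.

```bash
python3 - <<'E'
from h import *
im,d,p,M=cam('wrist')
C=cloud(d,p,M);T=np.array(p['mount']);Ct=cloud(d,p,T)
R=C[160:215,305:350];Rt=Ct[160:215,305:350]
for lo,hi in((.083,.095),(.062,.08)):
  m=(R[...,2]>lo)&(R[...,2]<hi);print(m.sum(),R[m].mean(0),Rt[m].min(0),Rt[m].max(0),Rt[m].mean(0))
R=C[140:220,285:370];m=abs(R[...,2]-.045)<.003;print(cv2.minAreaRect((Ct[140:220,285:370][m][:,:2]*1000).astype(np.float32)))
m=(C[...,2]>.05)&(C[...,2]<.07);m[:185]=0;m[235:]=0;m[:,:290]=0;m[:,365:]=0
P=Ct[m];print(len(P),P.min(0),P.max(0)); 
E
```

```text
236 [ 0.49879258 -0.22279748  0.08802891] [-0.00863351 -0.00499315  0.15378811] [0.00352943 0.00869797 0.1607537 ] [-0.00204686  0.00201091  0.15610402]
60 [ 0.4982887  -0.21766005  0.07050254] [ 0.00105112 -0.0044107   0.16476016] [0.00361977 0.00910776 0.18207819] [0.00309507 0.00227462 0.17363432]
((-2.7405929565429688, 1.9652633666992188), (60.41298294067383, 60.12954330444336), 0.8587036728858948)
793 [-0.04562099 -0.02286603  0.18207415] [-0.00432334  0.02565654  0.19064528]
```

{"name": "carry_out", "arguments": {
  "rows": [
    [[60,-2.5,2,45,0],[60,-2.5,2,90,0],[60,-2.5,2,125,0],[60,-2.5,2,145,0],[60,-2.5,2,158,0],[60,-2.5,2,158,0],[60,-2.5,2,158,0],[5,-2.5,2,158,0],[5,-2.5,2,158,0],[5,-2.5,2,158,0],[5,-2.5,2,158,0],[5,-2.5,2,158,0],[5,-2.5,2,158,0],[5,-2.5,2,158,0]]
  ]
}}

```text
t: 3.6
tcp_pos: [0.4989, -0.2245, 0.0865]
ee_rot: [180.0, -0.0, 98.4]
ft_force: [-0.0, -0.6, 0.6]
opening: 0.0139
grip_force: 29.9
```

{"name": "carry_out", "arguments": {
  "rows": [
    [[5,0,0,-20,0],[5,0,0,-55,0],[5,0,0,-95,0],[5,0,0,-130,0],[5,40,5,-140,0.03],[5,80,10,-140,0.03],[5,120,14,-140,0.03],[5,150,18,-140,0.03],[5,160,18,-140,0.03],[5,160,18,-140,0.03],[5,160,18,-140,0.03],[5,160,18,-140,0.03]]
  ]
}}

```text
t: 4.8
tcp_pos: [0.4933, -0.0654, 0.2265]
ee_rot: [-180.0, 0.0, 96.5]
ft_force: [0.1, -0.3, -0.9]
opening: 0.0139
grip_force: 29.9
```

```bash
python3 - <<'E'
from h import *
im,d,p,M=cam('wrist','w1');s=env.state();print(s['tcp_pos'],s['ee_rot'],s['ft_force'])
np.savez('w1.npz',im=im,d=d,M=M,T=p['mount'],**{k:p[k] for k in('fx','fy','cx','cy')})
cv2.imwrite('pics/w1c.png',cv2.resize(im[20:260,200:440],None,fx=2.5,fy=2.5,interpolation=cv2.INTER_CUBIC)[:,:,::-1])
E
```

```text
[ 0.49329919 -0.06522507  0.2264991 ] [-1.79995761e+02  1.79339563e-02  9.65062336e+01] [ 0.13901114  0.31072259 -1.46053231]
```

View pics/w1c.png

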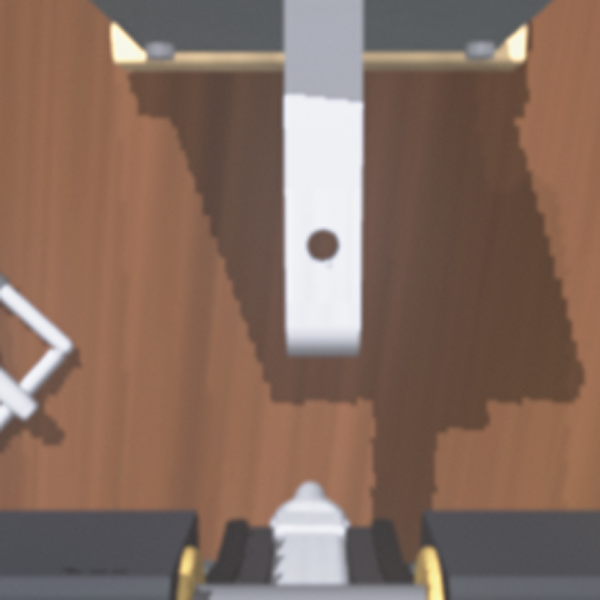

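The wrist view shows the cross hole at crop (322,245) and the held pin's tip at crop (310,481). The axle runs parallel to the tool x axis.

```bash
python3 - <<'E'
from h import *
z=np.load('w1.npz');p={k:float(z[k]) for k in('fx','fy','cx','cy')};T=z['T'];M=z['M'];d=z['d']
g=lambda x,y:(200+(x+.5)/2.5-.5,20+(y+.5)/2.5-.5)
def at(uv,h):
    o=T[:3,3];r=px(*uv,1,p,T)-o;return (o+r*(h-o[2])/r[2])*1000
print('hole',at(g(322.5,245),.2265-.12), 'nose',at(g(323.5,355),.2265-.11))
print('tip edge',at(g(310,481),.0715),'flange L/R',at(g(272,522),.0395),at(g(347,522),.0395), at(g(310,497),.0655),'ax',at(g(285,245),.1065),at(g(362,245),.1065))
for v in range(208,222,2): print(v,[round(float(d[v,u]),4) for u in range(318,331,2)])
Ct=cloud(d,p,T)
m=np.zeros(d.shape,bool);m[205:228,300:350]=1;m&=(Ct[...,2]<.09)&(Ct[...,2]>.03);P=Ct[m]*1000
for a in range(30,80,5):
    q=P[(P[:,2]>=a)&(P[:,2]<a+5)]
    if len(q):print(a,len(q),q.min(0).round(1),q.max(0).round(1))
m=np.zeros(d.shape,bool);m[60:160,300:360]=1;q=Ct[m&(abs(Ct[...,2]-.1065)<.004)]*1000;print(np.median(q[:,2]),q.min(0),q.max(0))
E
```

```text
hole [ 59.99529524   3.2832218  106.5       ] nose [ 28.77318509   3.79830542 116.5       ]
tip edge [ 4.23071344 -0.08211913 71.5       ] flange L/R [ 4.65609    -8.10095645 39.5       ] [ 4.65383043  7.75232306 39.5       ] [ 1.99772031 -0.08033752 65.5       ] ax [ 60.00032309  -6.79874645 106.5       ] [ 59.98999974  13.90189773 106.5       ]
208 [0.3808, 0.3818, 0.3816, 0.3802, 0.3811, 0.3805, 0.3804]
210 [0.3799, 0.3816, 0.3819, 0.3827, 0.381, 0.3809, 0.3816]
212 [0.3822, 0.3822, 0.3797, 0.3825, 0.3819, 0.3822, 0.3823]
214 [0.3832, 0.2189, 0.2147, 0.2142, 0.2155, 0.3837, 0.3832]
216 [0.3826, 0.2117, 0.2108, 0.21, 0.2113, 0.2137, 0.383]
218 [0.2114, 0.2066, 0.1899, 0.1899, 0.1901, 0.2098, 0.3848]
220 [0.1888, 0.1868, 0.186, 0.1854, 0.187, 0.1882, 0.1887]
30 53 [ 7.3 -6.6 31.4] [ 8.3  6.2 34.8]
35 131 [ 5.5 -7.8 35. ] [10.1  7.5 40. ]
40 32 [ 5.2 -7.9 40. ] [10.   7.5 42.6]
55 6 [ 4.6 -2.2 57.6] [ 4.8  1.8 60. ]
60 28 [ 3.1 -3.5 60. ] [ 5.   3.1 65. ]
65 17 [ 2.7 -2.9 65.1] [ 4.9  3.1 69.9]
70 2 [ 3.8 -1.7 70.2] [ 4.   1.3 71.1]
106.82329138366515 [ 31.58727665  -6.58726731 104.52244105] [ 96.64394297  13.44688641 110.46062754]
```

{"name": "carry_out", "arguments": {
  "rows": [
    [[5,30,2,0,0],[5,55,3.4,0,0],[5,59,3.4,10,0],[5,59,3.4,22,0],[5,59,3.4,30,0],[5,59,3.4,32,0],[5,59,3.4,33,0],[5,59,3.4,34,0],[5,59,3.4,35,0],[5,59,3.4,36,0],[5,59,3.4,36.5,0],[5,59,3.4,37,0],[5,59,3.4,37,0]]
  ]
}}

```text
t: 6.15
tcp_pos: [0.49, -0.005, 0.1895]
ee_rot: [180.0, 0.0, 96.6]
ft_force: [1.3, -2.5, -0.3]
opening: 0.0139
grip_force: 29.9
```

{"name": "carry_out", "arguments": {
  "rows": [
    [[5,0,0,1,0],[5,0,0,2,0],[5,0,0,3,0],[5,0,0,4,0],[5,0,0,5,0],[5,0,0,5,0]]
  ]
}}

```text
t: 6.75
tcp_pos: [0.4899, -0.0048, 0.1844]
ee_rot: [-180.0, 0.0, 96.6]
ft_force: [0.9, -3.7, -0.5]
opening: 0.0137
grip_force: 29.9
```

{"name": "carry_out", "arguments": {
  "rows": [
    [[5,-0.7,0,0,0],[5,-0.7,0,0,0],[5,-0.7,0,1,0],[5,-0.7,0,2,0],[5,-0.7,0,3,0],[5,-0.7,0,4,0],[5,-0.7,0,4,0]]
  ]
}}

```text
t: 7.45
tcp_pos: [0.4899, -0.0052, 0.1803]
ee_rot: [-180.0, -0.0, 96.7]
ft_force: [0.5, -1.5, -1.4]
opening: 0.0133
grip_force: 29.9
```

{"name": "carry_out", "arguments": {
  "rows": [
    [[5,-0.4,0,1.5,0],[5,-0.4,0,3,0],[5,-0.4,0,4.5,0],[5,-0.4,0,6,0],[5,-0.4,0,7.5,0],[5,-0.4,0,9,0],[5,-0.4,0,9,0]]
  ]
}}

```text
t: 8.15
tcp_pos: [0.4899, -0.0056, 0.1712]
ee_rot: [-180.0, -0.0, 96.7]
ft_force: [0.8, 0.0, -1.6]
opening: 0.0139
grip_force: 29.9
```

{"name": "carry_out", "arguments": {
  "rows": [
    [[5,0,0,1.5,0],[5,0,0,3,0],[5,0,0,4.5,0],[5,0,0,6,0],[5,0,0,7,0],[5,0,0,8,0],[5,0,0,8.5,0],[5,0,0,9,0],[5,0,0,9,0]]
  ]
}}

```text
t: 9.05
tcp_pos: [0.49, -0.0057, 0.1625]
ee_rot: [-180.0, -0.0, 96.6]
ft_force: [-0.2, -0.2, -1.6]
opening: 0.0138
grip_force: 29.9
```

{"name": "carry_out", "arguments": {
  "rows": [
    [[5,0,0,0.5,0],[5,0,0,1,0],[5,0,0,1.5,0],[5,0,0,1.5,0]]
  ]
}}

```text
t: 9.45
tcp_pos: [0.4901, -0.0057, 0.1614]
ee_rot: [180.0, -0.0, 96.6]
ft_force: [-2.8, -0.1, 4.4]
opening: 0.0138
grip_force: 29.9
```

{"name": "carry_out", "arguments": {
  "rows": [
    [[30,0,0,1,0],[30,0,0,0,0],[30,0,0,0,0],[30,0,0,0,0],[30,0,0,0,0],[30,0,0,-5,0],[30,0,0,-25,0],[30,0,0,-45,0],[30,-20,0,-45,0],[30,-42,0,-45,0],[30,-42,0,-45,0],[30,-42,0,-45,0]]
  ]
}}

```text
t: 10.65
tcp_pos: [0.4949, -0.0475, 0.2062]
ee_rot: [180.0, -0.0, 96.6]
ft_force: [0.2, 0.7, 0.7]
opening: 0.0304
grip_force: 0.0
```

```bash
python3 - <<'E'
from h import *
im,d,p,M=cam('wrist');s=env.state();print(s['t'],s['tcp_pos'],s['ee_rot'],s['ft_force'],s['opening'])
im2,_,_,_=cam('scene')
a=cv2.resize(im[20:320,160:480],(400,375),interpolation=cv2.INTER_CUBIC)
b=cv2.resize(im2[135:235,260:366],(400,375),interpolation=cv2.INTER_CUBIC)
cv2.imwrite('pics/s2.png',np.hstack([a,b])[:,:,::-1])
T=np.array(p['mount']);Ct=cloud(d,p,T);C=cloud(d,p,M)
E
```

```text
10.7 [ 0.49486264 -0.04681901  0.20609989] [-1.79999872e+02 -2.22527050e-02  9.66622720e+01] [-0.96863726  0.37952992 -0.54227844] 0.030051461673388725
```

View pics/s2.png

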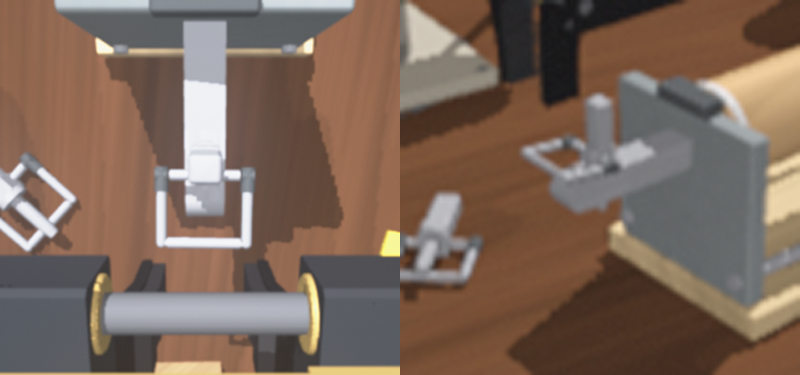

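The pin stands seated on the axle, with its loop level and facing out, and the fingers are centred over the two legs. Now I'll swing the loop down.

{"name": "carry_out", "arguments": {
  "rows": [
    [[30,0,0,20,0],[30,0,0,34,0],[30,0,0,40,0],[30,0,0,45,0],[30,0.2,0,49,0],[30,0.4,0,52,0],[30,0.6,0,55,0],[30,1,0,58,0],[30,1.3,0,61,0],[30,2.2,0,63.7,0],[30,3.2,0,66,0],[30,3.2,0,66,0]]
  ]
}}

```text
t: 11.95
tcp_pos: [0.4944, -0.044, 0.1397]
ee_rot: [-180.0, -0.0, 96.7]
ft_force: [0.9, -0.0, 0.5]
opening: 0.0301
grip_force: 0.2
```

{"name": "carry_out", "arguments": {
  "rows": [
    [[30,0.6,0,1.2,0],[30,1.2,0,2.4,0],[30,2,0,3.5,0],[30,2.9,0,4.5,0],[30,3.7,0,5.5,0],[30,3.7,0,5.5,0]]
  ]
}}

```text
t: 12.55
tcp_pos: [0.4944, -0.0423, 0.1348]
ee_rot: [180.0, 0.1, 96.6]
ft_force: [0.9, -7.9, 3.5]
opening: 0.03
grip_force: 3.9
```

{"name": "carry_out", "arguments": {
  "rows": [
    [[30,0.7,0,0.9,0],[30,1.4,0,1.6,0],[30,2.1,0,2.2,0],[30,2.7,0,2.7,0],[30,2.7,0,2.7,0]]
  ]
}}

```text
t: 13.05
tcp_pos: [0.4939, -0.0392, 0.1317]
ee_rot: [180.0, 0.1, 96.6]
ft_force: [1.9, -4.8, -0.1]
opening: 0.0297
grip_force: 2.2
```

{"name": "carry_out", "arguments": {
  "rows": [
    [[30,1.1,0,0.8,0],[30,2.2,0,1.6,0],[30,3.3,0,2.3,0],[30,4.4,0,2.9,0],[30,4.4,0,2.9,0]]
  ]
}}

```text
t: 13.55
tcp_pos: [0.4931, -0.0331, 0.1288]
ee_rot: [-180.0, -0.0, 96.7]
ft_force: [-0.5, -0.4, 0.6]
opening: 0.0298
grip_force: 0.0
```

{"name": "carry_out", "arguments": {
  "rows": [
    [[30,1.6,0,0.8,0],[30,3.2,0,1.5,0],[30,4.8,0,2.1,0],[30,6.5,0,2.5,0],[30,8,0,2.9,0],[30,9,0,3.1,0],[30,10,0,3.1,0],[30,10.5,0,3.1,0],[30,10.5,0,3.1,0]]
  ]
}}

```text
t: 14.45
tcp_pos: [0.4924, -0.0256, 0.1264]
ee_rot: [180.0, 0.2, 96.5]
ft_force: [-0.7, -10.9, 5.7]
opening: 0.0298
grip_force: 5.4
```

{"name": "carry_out", "arguments": {
  "rows": [
    [[30,-3,0,0,0],[30,-15,0,0,0],[30,-45,0,0,0],[30,-70,0,-20,0],[30,-70,0,-50,0],[30,-80,0,-80,0],[30,-80,0,-80,0],[30,-80,0,-80,0]]
  ]
}}

```text
t: 15.25
tcp_pos: [0.5015, -0.1029, 0.2059]
ee_rot: [179.9, -0.0, 96.6]
ft_force: [-0.5, 0.1, 0.5]
opening: 0.0299
grip_force: 0.0
```

```bash
python3 - <<'E'
from h import *
im,d,p,M=cam('wrist');s=env.state();print(s['t'],s['tcp_pos'],s['ft_force'],s['opening'])
im2,_,_,_=cam('scene')
a=cv2.resize(im[0:200,220:433],(400,375),interpolation=cv2.INTER_CUBIC)
b=cv2.resize(im2[145:225,280:365],(400,375),interpolation=cv2.INTER_CUBIC)
cv2.imwrite('pics/s3.png',np.hstack([a,b])[:,:,::-1])
E
```

```text
15.3 [ 0.50098671 -0.10248325  0.20514809] [ 0.27148735 -0.08548445 -0.72523547] 0.029959654911725128
```

View pics/s3.png

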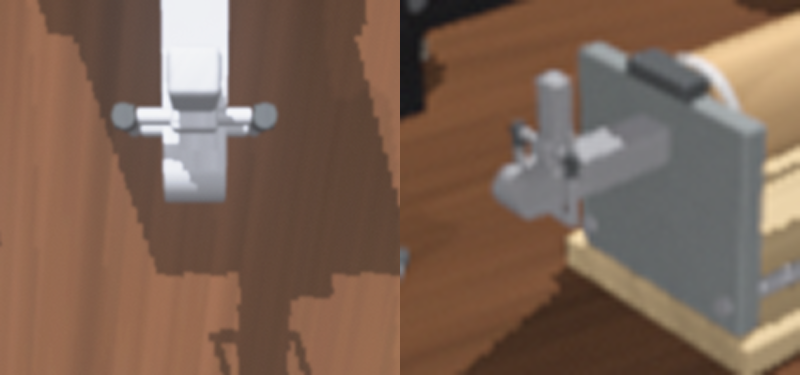

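The loop is shut: its legs hang vertically beside the axle, seen at (572,190) in the scene crop. The flange is seated and the gripper is clear, so I'm handing in the job.

```bash
python3 -c "
from workcell import env
print(env.job_done())"
```

```text
the job is handed in; nothing more can be done
None
```

The linch pin is seated in the axle's cross hole with its loop facing out and snapped shut under the axle. I let go and handed the job in at about 15 s; the highest reading was about 12 N, though I only read forces at the end of each move, and no verdict was shown.

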